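Depth-check the long slot of a dry-block heater with the flat gauge

TASK

Check the depth of the long slot in the dry-block heater: take the flat blade gauge from the rack and lower it, not drop it, blade down into the one long slot until its crossbar rests flat on the block. Let go and leave it standing there. Leave the two round pin gauges where they hang.

Things in the scene. Friction and masses are not known exactly. Their poses are not given: they have to be found in the camera images.
- gauge: Flat steel blade gauge, 0.15-0.31 kg, hanging upright in the rack. Origin: middle of the underside of its crossbar, z up. Crossbar 80 mm along x, 18 along y, z = 0 to 8 mm. Blade below: 30 mm along x, 5 along y, down to z = -60 mm. Flat dark grip above: 28 mm along x, 14 along y, z = 8 to 53 mm; pinch it across y. Only the crossbar rests, on two rails; it lifts straight out.
- slot (a point): Middle of the long slot's mouth, level with the top of its aluminium block, 90 mm above the bench. Slot 46 mm along x, 18 along y, 65 deep (z up), mouth bevelled 4 mm. Crossbar goes along x, either way round. Three fixed blocks (100 x 78 mm) stand in a row along y in the white heater (240 x 270 mm, rim 80 mm high), any order; the others have short slots or round wells, too small.
- pin_thin: Round pin gauge in the same rack: pin 12 mm across, 60 long; collar 60 mm across, 8 thick; round grip 24 mm across up to z = 34 mm. Origin: middle of the collar's underside, z up. Leave it. The rack is open, 100 x 260 mm, two rails 40 mm apart with tops 85 mm above the bench; the three gauges hang in any order, 75 mm apart along the rails (the flat gauge's y).
- pin_thick: The other round pin gauge: pin 22 mm across, otherwise the same. Leave it alone.
There are look-alikes about, which are no part of the job. What is meant by the gauge is not orange or turquoise, and is the smaller of those in its own colour.

How it is judged:
On the way:
1. the blade is lowered into the long slot, held by the gripper at least until half its length is in (z of gauge in the frame of slot below 0.03 m and horizontal distance between gauge and slot below 0.015 m and angle between gauge's own z axis and vertical below 0.25 rad and contact force between the fingers and gauge above 0.5 N), for 0.05 s.
At the end, for the whole second after the job is handed in: The flat gauge stands released and still in the long slot, upright within about 6 degrees, its crossbar along the slot and resting on the block (underside within 5 mm of the block's top, middle within 15 mm of the slot's middle); both pin gauges still hang within 30 mm of where they were (z of gauge in the frame of slot between -0.005 and 0.005 m and horizontal distance between gauge and slot below 0.015 m and angle between the x axis of gauge and the x axis of slot, either way round below 0.4 rad and angle between gauge's own z axis and vertical below 0.1 rad and linear speed of gauge below 0.02 m/s and distance of each of pin_thin, pin_thick from where it was at the start of the episode below 0.03 m); the robot touches nothing.
It fails at once if a pin gauge is moved by more than 30 mm (distance of any of pin_thin, pin_thick from where it was at the start of the episode above 0.03 m).
It also fails if it takes over 42 s, if anything falls off the work surface, if the arm or the gripper's body presses on something with over 40 N, if the wrist force passes 120 N, or if a joint passes its speed limit or range.

ROBOT

A 6-joint arm with a two-finger parallel gripper is mounted at the origin on the work surface. World frame = base frame: x ahead of the robot, y to its left, z up, the work surface at z = 0. Lengths are in m, angles in rad, forces in N, time in s.
With the tool pointing down it reaches from about 0.35 to 0.975 m from the base axis. Payload 4.9 kg.
Tool frame: the origin (TCP) lies midway between the tips of the shut fingers; the grasp point (between the pads) lies 19 mm behind it; z points along the fingers, y is the line along which they close (so a half turn about z gives the same grasp; the last joint's range is limited). The gripper opens to 85 mm and grips with 20 to 120 N. Pads are 22 mm wide; open, the fingers measure 114 mm over their backs; the gripper's body (76 mm by 85 mm) begins 54 mm behind the grasp point. The pads swing forward as they close: fully open they stand 13 mm farther back than shut.
Start: joints at [-1.292, 0.053, 1.613, -0, 1.476, -0.119], TCP at [0.242, -0.576, 0.198] pointing down, gripper open.
Joint ranges: [-3.01, 3.01], [-1.01, 2.22], [0.06, 2.58], [-1.02, 4.17], [0.09, 2.62], [-3.14, 3.14]. Speed limits (rad/s): [2.57, 2.57, 3.14, 3.14, 3.14, 3.14].

INTERFACE

Orientations are given as a unit quaternion [w, x, y, z].
In Python, from plant import * gives the robot as it stands.
- The arm moves only by the tool jog_arm, never from a script. Its argument "targets" is a list of rows, each a list of 3 entries, a list of its own where there are three numbers: the shift along the tool's x, y, z in units of 25 mm (1.0 is 25 mm), then the turn, a rotation vector about the tool's x, y, z in units of 8 degrees (1.0 is 8 degrees), then the opening in per cent of the stroke, from 0 (shut) to 100 (fully open). A call has 1 to 8 rows; each row is the pose to reach, as a shift and turn from the pose commanded when the call began, along the tool's axes at that moment; what a row does not reach only later rows make up. A row lasts 1/8 s, in which the tool goes at most 62.5 mm and 10.7 degrees, less where a joint would pass 70% of its speed; a pose out of reach is approached as far as the arm can. A call with a gripper value outside its range is refused whole. The fingers move at their own pace and stop on an object; the grip force is fixed at half the most. Time passes only in rows, so rows that repeat a pose let the fingers close. It gives the time, the measured TCP pose, the force, the opening and the grip force at its end, in the units of the state.
- state(): the state, without advancing time (a new reading comes with each control period).
- grab_frame(name): name is "scene" or "side" or "wrist"; returns (picture, depth): 384x512x3 uint8, red, green, blue; 384x512 float32, m along the optical axis (not along the pixel's ray), 0 where there is no reading.
- camera_params(name): a dict with "fovy" (degrees; the focal length in pixels is half the picture's height over the tangent of half this angle, whatever the lens; pixels are square), "cx", "cy" (the principal point, pixels), "rvec" (rotation vector, rad) and "tvec" (3), from world to camera coordinates, as OpenCV has them; the wrist camera has in their place "hand_eye" (4x4, takes a point from camera to tool coordinates, whose origin is the TCP and whose axes are the flange's). Camera axes: x right, y down, z forward; pixel columns grow to the right and rows downward; lengths in m; the calibration is good to about 2 mm. A picture is of the moment at which its call begins: read the wrist's pose just before it. camera_params takes no time and is no camera call.
- job_done(): hands the job in; it is judged then, once.
The state is a dict: "time": time; "joint_pos": joint angles; "joint_vel": joint speeds; "joint_efforts": joint torques, N m; "tool_pos": TCP position; "tool_rot": TCP orientation; "contact_force": force on the tool from outside, world axes, zero at the start; "ft_torque": the same for the moment, N m; "gripper_width": opening from 0.0 (shut) to 1.0 (fully open); "grasp_force": force on a finger pad.
Only numpy, scipy, OpenCV 4.12 (cv2) and the standard library are available. Lean on these libraries where they do the work, as an engineer would, in place of code of your own. Each camera call takes 0.05 s, during which the arm holds its last target. There are 200 camera calls.

## Working session

There is one attempt and no reset: what is moved stays moved. The work goes in short steps, Python scripts to look and compute and a tool call to move; the robot and the scene stay as the last step left them, time stands still between calls to the robot, and variables do not carry over. Pictures are saved under pics/ and viewed, at most 10 in all, crops included, and the job is handed in when it is done.

Besides the shell and the picture viewer there is one more tool, called after "Emit:" as name(argument=value, ...), one argument or row to a line, values as JSON. jog_arm: Moves the arm, as the interface text tells. Its arguments: {"type":"object","properties":{"targets":{"type":"array"}},"required":["targets"]}

```bash
mkdir -p pics
cat > h.py <<'E'
from plant import *
import numpy as np, cv2
from scipy.spatial.transform import Rotation as R
def quat(q): return R.from_quat([q[1],q[2],q[3],q[0]])
def grab(n):
    s=state(); p,d=grab_frame(n); c=camera_params(n)
    f=192/np.tan(np.radians(c["fovy"])/2)
    v,u=np.mgrid[0:384,0:512]
    P=np.dstack([(u-c["cx"])/f*d,(v-c["cy"])/f*d,d]).reshape(-1,3)
    if n=="wrist":
        H=np.array(c["hand_eye"]); P=P@H[:3,:3].T+H[:3,3]
        P=quat(s["tool_rot"]).apply(P)+s["tool_pos"]
    else: P=(P-np.array(c["tvec"]))@R.from_rotvec(c["rvec"]).as_matrix()
    P=P.reshape(384,512,3); P[d==0]=np.nan
    return p,P,s
def save(n,p): cv2.imwrite(n,p[:,:,::-1])
E
python3 - <<'E'
from h import *
for n in ["scene","side","wrist"]:
    p,P,s=grab(n); save(f"pics/{n}0.png",p); np.savez(f"{n}0.npz",p=p,P=P)
a=cv2.imread("pics/scene0.png");b=cv2.imread("pics/side0.png")
cv2.imwrite("pics/both.png",cv2.resize(np.vstack([a,b]),None,fx=.78,fy=.78))
print(s["time"],s["tool_pos"],s["tool_rot"],s["gripper_width"])
E
```

```text
0.1 [ 0.24193964 -0.57558219  0.19635075] [-9.46098106e-04  9.80285019e-01  1.97586390e-01 -6.67190252e-05] 0.9978749211591306
```

View pics/scene0.png

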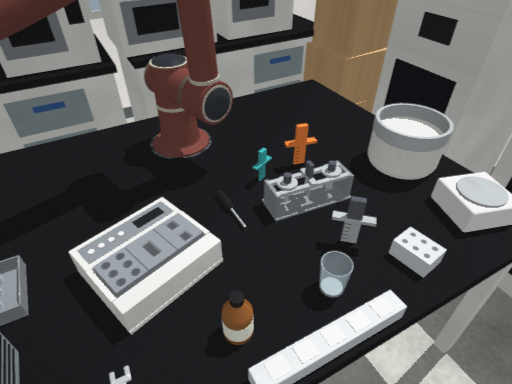

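View pics/side0.png

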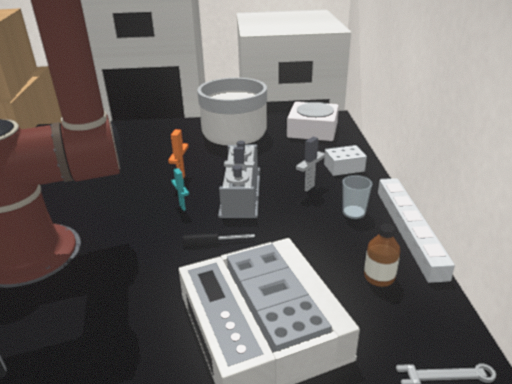

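The scene view shows these look-alikes: orange at (300,145), turquoise at (263,163), a large grey free-standing one at (353,220), and a grey one in the rack at (309,172) between pins at (288,180) and (333,168). I choose the rack one. The heater blocks are round wells at (120,268), one long slot at (152,250) and short slots at (185,232).

Run:
```python
from h import *
z=np.load("scene0.npz");p,P=z["p"],z["P"]
a=cv2.resize(p[150:220,255:365],None,fx=5,fy=5,interpolation=cv2.INTER_CUBIC)
b=cv2.resize(p[195:320,70:225],None,fx=3.5,fy=3.5,interpolation=cv2.INTER_CUBIC)
b=b[:,:550]; b=cv2.copyMakeBorder(b,0,0,0,550-b.shape[1],cv2.BORDER_CONSTANT)
save("pics/crop.png",cv2.resize(np.vstack([a,b]),None,fx=.75,fy=.75))
for n in ["scene","side"]:
    z=np.load(n+"0.npz");p,P=z["p"],z["P"]
    pts={"scene":[(309,166),(308,172),(288,178),(333,166),(152,250),(120,268),(185,232),(353,205)],"side":[(240,148),(240,175),(273,288),(297,322),(250,262)]}[n]
    for u,v in pts: print(n,u,v,P[v,u].round(3))
    # rectangles
    sel=(P[...,2]>.085)&(P[...,2]<.095)
    print(np.nanmin(P[...,2]))
    X=P[sel]; 
    # block tops
    c=np.array([P[250,152] if n=="scene" else P[288,273]])[0][:2]
    m=sel&(np.linalg.norm(P[...,:2]-c,axis=2)<.17)
    r=cv2.minAreaRect(P[m][:,:2].astype(np.float32)*1000);print("blocks",r,m.sum())
    g=P[172,308] if n=="scene" else P[148,240]
    m=(P[...,2]>.08)&(P[...,2]<.17)&(np.linalg.norm(P[...,:2]-g[:2],axis=2)<.15)
    m2=m&(P[...,2]>.125)
    k,l,st,ce=cv2.connectedComponentsWithStats(m2.astype(np.uint8))
    for i in range(1,k):
        if st[i,4]>15: print(ce[i].round(),st[i,4],np.median(P[l==i],0).round(3),P[l==i].min(0).round(3),P[l==i].max(0).round(3))
```

```text
scene 309 166 [0.515 0.217 0.133]
scene 308 172 [0.514 0.216 0.112]
scene 288 178 [0.512 0.15  0.114]
scene 333 166 [0.528 0.295 0.115]
scene 152 250 [ 0.535 -0.255  0.06 ]
scene 120 268 [ 0.58  -0.334  0.091]
scene 185 232 [ 0.541 -0.169  0.084]
scene 353 205 [0.704 0.211 0.138]
-0.7623021236734472
blocks ((532.6951293945312, -265.6992492675781), (154.42115783691406, 238.9678192138672), 17.851110458374023) 3098
[310. 165.] 61 [0.515 0.22  0.136] [0.495 0.215 0.125] [0.524 0.232 0.14 ]
side 240 148 [0.511 0.218 0.138]
side 240 175 [0.507 0.145 0.097]
side 273 288 [ 0.553 -0.251  0.079]
side 297 322 [ 0.584 -0.344  0.088]
side 250 262 [ 0.515 -0.184  0.087]
-0.4423470951220924
blocks ((526.6929931640625, -269.9538879394531), (157.99966430664062, 241.3808135986328), 18.48765754699707) 4739
[238. 150.] 68 [0.506 0.217 0.134] [0.492 0.211 0.125] [0.519 0.23  0.14 ]
```

View pics/crop.png

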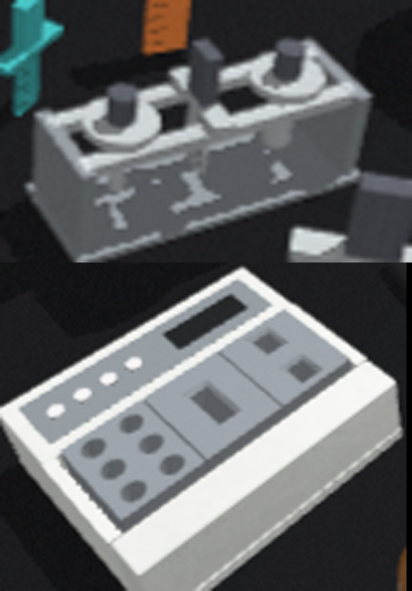

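The crop confirms a flat dark grip in the middle of the rack, between the two collared pins, and one long slot in the middle block. Next I refine the yaw estimates and work out the first move.

```bash
cat >> h.py <<'E'
def units(pos,yaw):
    """yaw (deg) of tool x in world, tool straight down -> shift and turn units from the present pose"""
    s=state(); q=quat(s["tool_rot"]); y=np.radians(yaw)
    T=R.from_matrix(np.array([[np.cos(y),np.sin(y),0],[np.sin(y),-np.cos(y),0],[0,0,-1]]))
    return (q.inv().apply(np.array(pos)-s["tool_pos"])/.025).round(2),(np.degrees((q.inv()*T).as_rotvec())/8).round(2),s["time"]
E
python3 - <<'E'
from h import *
print(np.array(camera_params("wrist")["hand_eye"]).round(3),camera_params("wrist")["fovy"])
for n in ["scene","side"]:
    z=np.load(n+"0.npz");p,P=z["p"],z["P"]
    m=(P[...,2]>.075)&(P[...,2]<.1)&(np.linalg.norm(P[...,:2]-[.512,.22],axis=2)<.15)
    k,l,st,ce=cv2.connectedComponentsWithStats(m.astype(np.uint8)); i=1+st[1:,4].argmax()
    print("rack",cv2.minAreaRect(P[l==i][:,:2].astype(np.float32)*1000),(l==i).sum())
print(units([.242,-.576,.3],23),units([.45,.0,.30],-6),units([.51,.217,.3],-6))
E
```

```text
[[ 0.001 -0.958 -0.287  0.074]
 [ 1.     0.001  0.    -0.001]
 [ 0.    -0.287  0.958 -0.176]
 [ 0.     0.     0.     1.   ]] 70.10868782021703
rack ((511.1084899902344, 227.34375), (255.2599334716797, 86.95535278320312), 84.19558715820312) 1222
rack ((507.091796875, 222.47674560546875), (258.5347595214844, 84.51177978515625), 84.17073822021484) 976
(array([-0.  ,  0.01, -4.14]), array([-0.01, -0.  , -0.03]), 0.15) (array([ 16.59, -18.01,  -4.11]), array([-0.01,  0.  ,  3.6 ]), 0.15) (array([ 22.17, -25.08,  -4.09]), array([-0.01,  0.  ,  3.6 ]), 0.15)
```

Emit:
jog_arm(
  targets=[
    [[0,0,-2],[0,0,0],100],
    [[2,-2,-4],[0,0,0.6],80],
    [[5,-5,-4],[0,0,1.2],50],
    [[8,-8,-4],[0,0,1.8],45],
    [[11,-11,-4],[0,0,2.4],45],
    [[13.5,-13.5,-4],[0,0,3],45],
    [[15,-15.5,-4],[0,0,3.6],45],
    [[16.5,-18,-4],[0,0,3.6],45],
  ],
)

```text
time: 1.15
tool_pos: [0.3953, -0.1773, 0.296]
tool_rot: [-0.0, 0.999, -0.053, 0.0]
contact_force: [0.9, 0.5, -0.3]
gripper_width: 0.452
grasp_force: 0.0
```

Run:
```python
from h import *
s=state();print(s["tool_pos"],s["gripper_width"],units([.51,.217,.25],-6))
```

```text
[ 0.395252   -0.17731842  0.29597861] 0.4522051042773437 (array([  2.9 , -16.17,   1.84]), array([-0.  , -0.  , -0.01]), 1.15)
```

Emit:
jog_arm(
  targets=[
    [[1,-2.5,0],[0,0,0],45],
    [[1.5,-5,0],[0,0,0],45],
    [[2,-7.5,0],[0,0,0],45],
    [[2.5,-10,0],[0,0,0],45],
    [[2.9,-12.5,0.5],[0,0,0],45],
    [[2.9,-15,0.5],[0,0,0],45],
    [[2.9,-15,0.5],[0,0,0],45],
    [[2.9,-15,0.5],[0,0,0],45],
  ],
)

```text
time: 2.15
tool_pos: [0.5062, 0.1862, 0.2833]
tool_rot: [0.0, 0.999, -0.052, -0.0]
contact_force: [-0.5, -0.6, 1.2]
gripper_width: 0.449
grasp_force: 0.0
```

Run:
```python
from h import *
p,P,s=grab("wrist");save("pics/w1.png",p);np.savez("w1.npz",p=p,P=P)
print(s["tool_pos"],s["gripper_width"],s["time"])
m=(P[...,2]>.11)&(P[...,2]<.16)&(np.linalg.norm(P[...,:2]-[.512,.22],axis=2)<.13)
k,l,st,ce=cv2.connectedComponentsWithStats(m.astype(np.uint8))
for i in range(1,k):
    if st[i,4]>40: print(ce[i].round(),st[i,4],np.median(P[l==i],0).round(3),cv2.minAreaRect(P[l==i][:,:2].astype(np.float32)*1000))
m2=(P[...,2]>.133)&(P[...,2]<.145)&(np.linalg.norm(P[...,:2]-[.512,.22],axis=2)<.05)
print(m2.sum(),cv2.minAreaRect(P[m2][:,:2].astype(np.float32)*1000),np.median(P[m2][:,2]))
```

```text
[0.50618211 0.18624677 0.28330219] 0.4494014914929533 2.15
[230. 173.] 325 [0.51  0.223 0.137] ((507.0174560546875, 224.05865478515625), (13.778268814086914, 28.480785369873047), 80.60924530029297)
[286. 170.] 277 [0.502 0.154 0.119] ((501.14862060546875, 154.08157348632812), (23.1267032623291, 22.59811782836914), 82.1728515625)
[172. 171.] 293 [0.516 0.299 0.119] ((515.3367919921875, 300.07000732421875), (22.340465545654297, 23.225797653198242), 19.840641021728516)
270 ((506.8783264160156, 223.97142028808594), (13.386457443237305, 28.47692108154297), 82.20761108398438) 0.13755643277024932
```

View pics/w1.png

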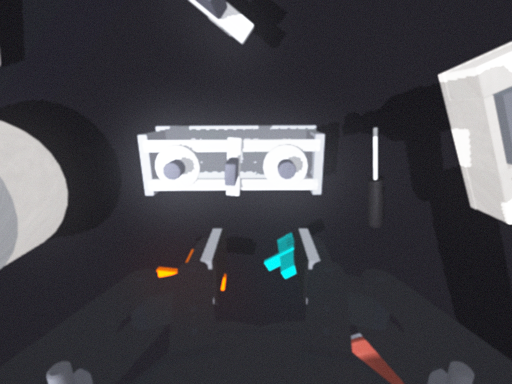

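The wrist view shows the rack with the flat grip at (230,173) between pins at (286,170) and (172,171). It measures 28×13 mm at (0.507, 0.224) with its top at 0.138, as expected.

Run:
```python
from h import *
print(units([.507,.224,.2],-6.5),units([.507,.224,.100],-6.5))
```

```text
(array([-0.13, -1.54,  3.34]), array([0.01, 0.  , 0.06]), 2.2) (array([-0.13, -1.55,  7.34]), array([0.01, 0.  , 0.06]), 2.2)
```

Emit:
jog_arm(
  targets=[
    [[-0.13,-1.54,0],[0,0,0.06],45],
    [[-0.13,-1.54,1.5],[0,0,0.06],45],
    [[-0.13,-1.54,3],[0,0,0.06],45],
    [[-0.13,-1.54,3],[0,0,0.06],45],
    [[-0.13,-1.54,4.5],[0,0,0.06],45],
    [[-0.13,-1.54,6],[0,0,0.06],45],
    [[-0.13,-1.54,7.3],[0,0,0.06],45],
    [[-0.13,-1.54,7.3],[0,0,0.06],45],
  ],
)

```text
time: 3.2
tool_pos: [0.5064, 0.2233, 0.1004]
tool_rot: [0.001, 0.998, -0.057, -0.001]
contact_force: [0.2, 0.1, -0.2]
gripper_width: 0.447
grasp_force: 0.0
```

Run:
```python
from h import *
p,P,s=grab("wrist");save("pics/w2.png",p)
print(s["tool_pos"],s["gripper_width"],s["contact_force"],units([.507,.224,.100],-6.5))
```

```text
[0.5064206  0.22333222 0.1003885 ] 0.4467266458780382 [ 0.19691565  0.14770009 -0.17542441] (array([-0.03,  0.  ,  0.1 ]), array([-0.  , -0.  , -0.01]), 3.25)
```

View pics/w2.png

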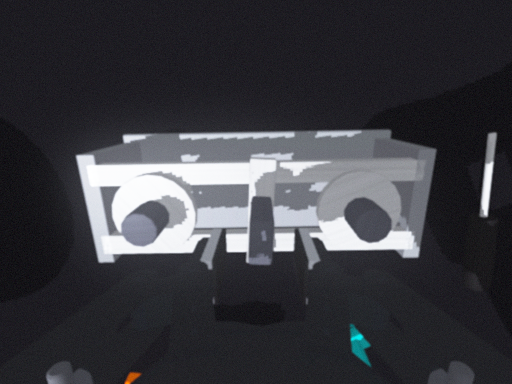

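The fingers at (215,245) and (308,245) straddle the grip at (260,230) and are centred. I'll close now.

Emit:
jog_arm(
  targets=[
    [[0,0,0],[0,0,0],0],
    [[0,0,0],[0,0,0],0],
    [[0,0,0],[0,0,0],0],
    [[0,0,0],[0,0,0],0],
    [[0,0,-0.3],[0,0,0],0],
    [[0,0,-0.8],[0,0,0],0],
    [[0,0,-1.3],[0,0,0],0],
    [[0,0,-2],[0,0,0],0],
  ],
)

```text
time: 4.25
tool_pos: [0.507, 0.2246, 0.1521]
tool_rot: [0.0, 0.998, -0.057, -0.0]
contact_force: [0.3, -0.2, 0.3]
gripper_width: 0.003
grasp_force: 0.0
```

Emit:
jog_arm(
  targets=[
    [[0,0,-1],[0,0,0],0],
    [[0,0,-2],[0,0,0],0],
    [[0,0,-3],[0,0,0],0],
    [[0,0,-3.8],[0,0,0],0],
    [[0,0,-3.8],[0,0,0],0],
  ],
)

```text
time: 4.88
tool_pos: [0.5083, 0.225, 0.2489]
tool_rot: [-0.001, 0.998, -0.057, 0.002]
contact_force: [-0.8, 0.4, -1.1]
gripper_width: -0.002
grasp_force: 0.0
```

Run:
```python
from h import *
s=state();print(s["tool_pos"],s["gripper_width"],s["grasp_force"],s["contact_force"])
# slot estimate from scene/side: block-row plane points
for n in ["scene","side"]:
    z=np.load(n+"0.npz");P=z["P"]
    # slot: low points inside the middle block
    m=(P[...,2]<.083)&(P[...,2]>.015)&(np.linalg.norm(P[...,:2]-[.545,-.253],axis=2)<.035)
    k,l,st,ce=cv2.connectedComponentsWithStats(m.astype(np.uint8)); i=1+st[1:,4].argmax()
    print(n,ce[i],st[i],np.median(P[l==i],0))
print(units([.53,-.25,.27],16))
```

```text
[0.50827588 0.22501132 0.2489067 ] -0.0016629473533798192 0.0 [-0.77269579  0.35246551 -1.14100335]
scene [151.23762376 249.73267327] [144 244  16  13 101] [ 0.53427672 -0.2561041   0.06776572]
side [273.34751773 289.59574468] [261 284  25  12 141] [ 0.55368063 -0.25115294  0.07503823]
(array([ 3.01, 18.78, -0.86]), array([-0.01, -0.03, -2.81]), 4.875)
```

The gripper shut fully, so the grasp missed. I'll look before doing anything else.

Run:
```python
from h import *
p,P,s=grab("wrist");save("pics/w3.png",p);np.savez("w3.npz",p=p,P=P)
m2=(P[...,2]>.128)&(P[...,2]<.2)&(np.linalg.norm(P[...,:2]-[.512,.22],axis=2)<.08)
print(s["time"],m2.sum(),cv2.minAreaRect(P[m2][:,:2].astype(np.float32)*1000),np.median(P[m2],0))
for n in ["scene","side"]:
    p,P,s=grab(n);save(f"pics/{n}3.png",p)
    m=(P[...,2]>.125)&(P[...,2]<.2)&(np.linalg.norm(P[...,:2]-[.512,.22],axis=2)<.05)
    if m.any(): print(n,m.sum(),np.median(P[m],0))
```

```text
4.875 332 ((507.20330810546875, 224.16677856445312), (13.897873878479004, 28.017276763916016), 80.69361114501953) [0.50873444 0.22396286 0.13741523]
scene 60 [0.51481069 0.22085766 0.13566651]
side 67 [0.50557388 0.21640624 0.13382563]
```

View pics/w3.png

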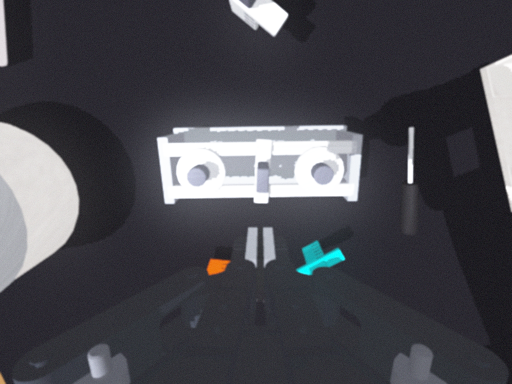

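Run:
```python
from h import *
c=camera_params("wrist");H=np.linalg.inv(np.array(c["hand_eye"]));f=192/np.tan(np.radians(c["fovy"])/2)
for t in [(0,0,0),(0,0,-.019),(.011,0,0),(-.011,0,0)]:
    q=H[:3,:3]@t+H[:3,3];print(t,f*q[0]/q[2]+c["cx"],f*q[1]/q[2]+c["cy"],q[2])
z=np.load("w3.npz");P=z["P"];s=state();q=quat(s["tool_rot"])
for v in range(222,272,6): print(v,q.inv().apply(P[v,252]-s["tool_pos"]).round(3),q.inv().apply(P[v,269]-s["tool_pos"]).round(3))
```

```text
(0, 0, 0) 261.2766267390997 219.36582355523353 0.1895768282228538
(0, 0, -0.019) 261.4258042014831 231.06530841505395 0.1713762936748494
(0.011, 0, 0) 261.31356870300084 204.37503548692683 0.18641954528140933
(-0.011, 0, 0) 261.2408951082501 233.8654670185614 0.19273411116429826
222 [-0.105 -0.015  0.245] [-0.105  0.013  0.246]
228 [ 0.012 -0.006 -0.043] [ 0.012  0.003 -0.043]
234 [ 0.012 -0.006 -0.05 ] [ 0.012  0.003 -0.05 ]
240 [ 0.013 -0.005 -0.058] [ 0.012  0.003 -0.056]
246 [ 0.012 -0.005 -0.064] [ 0.012  0.003 -0.063]
252 [ 0.012 -0.005 -0.069] [ 0.012  0.003 -0.068]
258 [ 0.012 -0.005 -0.074] [ 0.012  0.002 -0.074]
264 [ 0.013 -0.005 -0.08 ] [ 0.013  0.002 -0.08 ]
270 [ 0.013 -0.005 -0.085] [ 0.013  0.002 -0.085]
```

Emit:
jog_arm(
  targets=[
    [[0,0,1],[0,0,0],45],
    [[0,0,2],[0,0,0],45],
    [[0,0,2],[0,0,0],45],
  ],
)

```text
time: 5.4
tool_pos: [0.5049, 0.224, 0.1921]
tool_rot: [0.001, 0.998, -0.057, -0.004]
contact_force: [-0.1, -1.0, 0.3]
gripper_width: 0.448
grasp_force: 0.0
```

Emit:
jog_arm(
  targets=[
    [[0,0,0],[0,0,0],0],
    [[0,0,0],[0,0,0],0],
    [[0,0,0],[0,0,0],0],
    [[0,0,0],[0,0,0],0],
  ],
)

```text
time: 5.9
tool_pos: [0.5075, 0.2247, 0.1968]
tool_rot: [-0.0, 0.998, -0.057, 0.0]
contact_force: [-0.1, -0.4, -0.5]
gripper_width: 0.002
grasp_force: 0.0
```

The closed fingertips show 42 mm behind the reported TCP, with the front face at x = +12 mm as it should be. The real tips were therefore at about 0.142, above the grip top at 0.138, and the fingers closed over it. I'll check the tip edge and go 42 mm lower.

Run:
```python
from h import *
p,P,s=grab("wrist");q=quat(s["tool_rot"])
for v in range(222,230): print(v,q.inv().apply(P[v,252]-s["tool_pos"]).round(3),q.inv().apply(P[v,269]-s["tool_pos"]).round(3))
p,P,s=grab("side")
c=camera_params("side");f=192/np.tan(np.radians(c["fovy"])/2)
m=(np.linalg.norm(P[...,:2]-[.507,.224],axis=2)<.03)&(P[...,2]>.145)
print("side lowest above gauge",np.sort(P[m][:,2])[:8].round(3))
print(units([.507,.224,.06],-6.5))
```

```text
222 [-0.086 -0.013  0.197] [-0.086  0.013  0.197]
223 [-0.088 -0.013  0.197] [-0.087  0.013  0.196]
224 [-0.089 -0.013  0.196] [-0.089  0.013  0.197]
225 [-0.091 -0.013  0.198] [-0.091  0.013  0.197]
226 [-0.093 -0.013  0.198] [-0.092  0.013  0.197]
227 [-0.094 -0.013  0.197] [-0.094  0.013  0.197]
228 [ 0.011 -0.005 -0.038] [ 0.011  0.004 -0.039]
229 [ 0.011 -0.005 -0.039] [ 0.011  0.004 -0.039]
side lowest above gauge [0.23  0.23  0.23  0.23  0.231 0.231 0.231 0.232]
(array([-0.01,  0.03,  5.46]), array([-0., -0.,  0.]), 6.0)
```

The side camera agrees: the tips sit about 35 mm above the reported TCP. I'll target a reported TCP of about 0.064.

Emit:
jog_arm(
  targets=[
    [[0,0,0],[0,0,0],45],
    [[0,0,0.5],[0,0,0],45],
    [[0,0,1.5],[0,0,0],45],
    [[0,0,2.5],[0,0,0],45],
    [[0,0,3.5],[0,0,0],45],
    [[0,0,4.5],[0,0,0],45],
    [[0,0,5.3],[0,0,0],45],
    [[0,0,5.3],[0,0,0],45],
  ],
)

```text
time: 7.0
tool_pos: [0.5054, 0.2242, 0.0612]
tool_rot: [0.001, 0.998, -0.057, -0.002]
contact_force: [0.0, -0.1, 0.4]
gripper_width: 0.45
grasp_force: 0.0
```

Emit:
jog_arm(
  targets=[
    [[0,0,0],[0,0,0],0],
    [[0,0,0],[0,0,0],0],
    [[0,0,0],[0,0,0],0],
    [[0,0,0],[0,0,0],0],
  ],
)

```text
time: 7.5
tool_pos: [0.5081, 0.2249, 0.065]
tool_rot: [-0.0, 0.998, -0.057, 0.001]
contact_force: [-0.0, -0.4, 4.4]
gripper_width: 0.157
grasp_force: 60.2
```

Gripped at 0.157, which is about 13 mm, with 60 N. Now I lift.

Emit:
jog_arm(
  targets=[
    [[0,0,-0.4],[0,0,0],0],
    [[0,0,-1],[0,0,0],0],
    [[0,0,-2],[0,0,0],0],
    [[0,0,-3],[0,0,0],0],
    [[0,0,-4],[0,0,0],0],
    [[0,0,-5],[0,0,0],0],
    [[0,0,-6],[0,0,0],0],
    [[0,0,-6],[0,0,0],0],
  ],
)

```text
time: 8.5
tool_pos: [0.5086, 0.2252, 0.217]
tool_rot: [-0.001, 0.998, -0.057, 0.003]
contact_force: [0.0, -0.1, -3.4]
gripper_width: 0.151
grasp_force: 59.6
```

Run:
```python
from h import *
s=state();print(s["tool_pos"],s["gripper_width"],s["grasp_force"],units([.51,-.20,.215],16))
```

```text
[0.50863089 0.22516501 0.21703533] 0.1510485311912301 59.56364393234253 (array([ 1.97, 16.89,  0.05]), array([-0.01, -0.04, -2.81]), 8.5)
```

Emit:
jog_arm(
  targets=[
    [[0,1.5,0],[0,0,0],0],
    [[0.3,4,0],[0,0,-0.7],0],
    [[0.8,6.5,0],[0,0,-1.4],0],
    [[1.2,9,0],[0,0,-2.1],0],
    [[1.6,11.5,0],[0,0,-2.8],0],
    [[2,14,0],[0,0,-2.8],0],
    [[2,16,0],[0,0,-2.8],0],
    [[2,16.9,0],[0,0,-2.8],0],
  ],
)

```text
time: 9.5
tool_pos: [0.5078, -0.2032, 0.2119]
tool_rot: [-0.001, 0.991, 0.137, -0.001]
contact_force: [1.5, 0.8, -3.3]
gripper_width: 0.157
grasp_force: 59.9
```

Emit:
jog_arm(
  targets=[
    [[0,0,0],[0,0,0],0],
    [[0,0,0],[0,0,0],0],
  ],
)

```text
time: 9.75
tool_pos: [0.5087, -0.1999, 0.2126]
tool_rot: [-0.001, 0.99, 0.139, -0.001]
contact_force: [0.1, 0.5, -3.2]
gripper_width: 0.156
grasp_force: 60.0
```

Run:
```python
from h import *
p,P,s=grab("wrist");save("pics/w4.png",p);np.savez("w4.npz",p=p,P=P,pos=s["tool_pos"],q=s["tool_rot"])
print(s["tool_pos"],s["gripper_width"],s["grasp_force"],s["time"])
```

```text
[ 0.50873299 -0.19989475  0.21263937] 0.15566382043117702 59.95452582836151 9.75
```

View pics/w4.png

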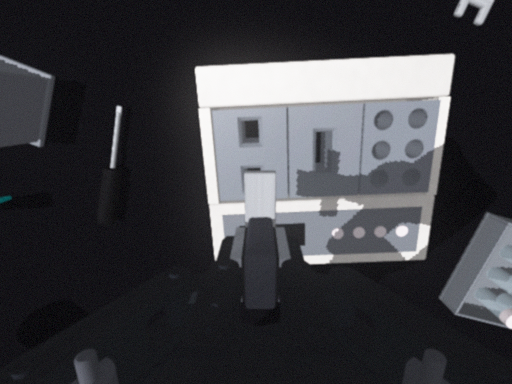

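The wrist view shows the gauge held, with the crossbar at (260,197). The long slot is at (322,150) in the middle block, with short slots at (250,130) and round wells at (400,150).

Run:
```python
from h import *
z=np.load("w4.npz");P=z["P"];pos=z["pos"];q=quat(z["q"]);p=z["p"]
top=np.abs(P[...,2]-.09)<.006; 
print("blocktop z",np.median(P[110:190,290:310,2]))
# block row rectangle
sub=np.zeros_like(top);sub[95:200,205:445]=True
# slot: points below the top, in the middle block
m=np.zeros((384,512),np.uint8);g=cv2.cvtColor(p,cv2.COLOR_RGB2GRAY)
m[118:180,304:342]=((P[118:180,304:342,2]<.0845)|np.isnan(P[118:180,304:342,2]))
k,l,st,ce=cv2.connectedComponentsWithStats(m);i=1+st[1:,4].argmax();print(st[i],ce[i])
for v in range(120,182,6): print(v,g[v,300:346:3])
# rays to the plane z=.09
c=camera_params("wrist");H=np.array(c["hand_eye"]);f=192/np.tan(np.radians(c["fovy"])/2)
o=q.apply(H[:3,3])+pos
def onplane(u,v,h=.09):
    d=q.apply(H[:3,:3]@[(u-c["cx"])/f,(v-c["cy"])/f,1]);return o+d*(h-o[2])/d[2]
for uv in [(288,105),(289,197),(360,102),(363,192),(215,107),(221,201),(437,98),(429,190)]: print(uv,onplane(*uv).round(4))
u0,v0,w,h=st[i][:4]
for uv in [(u0,v0),(u0+w,v0),(u0,v0+h),(u0+w,v0+h),tuple(ce[i])]: print("slot",uv,onplane(*uv).round(4))
# gauge in tool frame
T=q.inv().apply((P-pos).reshape(-1,3)).reshape(P.shape)
mm=np.zeros_like(top);mm[165:235,235:290]=True
mm&=(T[...,2]>-.06)&(T[...,2]<.0)&(np.abs(T[...,1])<.02)&(T[...,0]>-.05)&(T[...,0]<.06)
for zr in [(-.06,-.04),(-.04,-.02)]:
    a=mm&(T[...,2]>zr[0])&(T[...,2]<zr[1]);A=T[a]
    if len(A)>20: print(zr,len(A),np.median(A,0).round(4),A.min(0).round(3),A.max(0).round(3),cv2.minAreaRect(A[:,:2].astype(np.float32)*1000))
for v in range(168,230,6): print(v,T[v,260].round(3))
```

```text
blocktop z nan
[315 131  17  42 660] [322.94848485 151.90454545]
120 [172 174 172 175 167 175 173 168 170 166 172 167 163 167 167 170]
126 [166 171 165 169 166 166 167 168 166 166 167 162 166 162 164 169]
132 [169 170 163 172 155 109  58  75  88 115 114 157 161 164 165 162]
138 [167 169 166 168 158  99  41  67  96 116 114 157 157 163 165 167]
144 [165 168 166 166 151  93  37  75  92 110 115 161 159 164 163 161]
150 [165 168 164 163 150  87  36  74 103  99  95 109 154 164 162 163]
156 [165 165 166 164 150  87  38  74  94  90  82  85  91 135 163 163]
162 [163 164 166 167 150  83  57  79  84  86  79  89  87 136 160 160]
168 [162 164 164 162 147  97  84  82  87  83  76  85  89 139 160 160]
174 [ 89  93  92  91  93  90  89  90  89  88  88  87  89 103 142 157]
180 [94 93 92 91 90 93 90 88 89 89 95 94 90 89 87 90]
(288, 105) [ 0.5911 -0.2056  0.09  ]
(289, 197) [ 0.4955 -0.2373  0.09  ]
(360, 102) [ 0.6144 -0.2765  0.09  ]
(363, 192) [ 0.5245 -0.3165  0.09  ]
(215, 107) [ 0.5682 -0.133   0.09  ]
(221, 201) [ 0.4693 -0.1635  0.09  ]
(437, 98) [ 0.64   -0.3514  0.09  ]
(429, 190) [ 0.5473 -0.
[... 344 characters left out ...]
2571  0.09  ]
(-0.06, -0.04) 362 [ 0.0134 -0.0008 -0.0447] [ 0.011 -0.014 -0.052] [ 0.014  0.012 -0.04 ] ((12.572833061218262, -1.1203784942626953), (26.277645111083984, 3.789633274078369), 89.3766098022461)
(-0.04, -0.02) 1778 [ 0.0246 -0.0008 -0.0276] [ 0.007 -0.014 -0.04 ] [ 0.04   0.012 -0.021] ((23.517908096313477, -1.8098726272583008), (26.129228591918945, 32.91840362548828), 87.18114471435547)
168 [ 0.01  -0.001  0.125]
174 [ 0.039 -0.001 -0.027]
180 [ 0.035 -0.001 -0.027]
186 [ 0.032 -0.001 -0.027]
192 [ 0.029 -0.001 -0.028]
198 [ 0.025 -0.001 -0.027]
204 [ 0.021 -0.001 -0.027]
210 [ 0.017 -0.001 -0.027]
216 [ 0.014 -0.001 -0.027]
222 [ 0.014 -0.001 -0.036]
228 [ 0.014 -0.001 -0.044]
```

Run:
```python
from h import *
print(units([.555,-.2585,.15],18.3))
```

```text
(array([1.13, 2.77, 2.51]), array([-0.01,  0.  , -0.29]), 9.8)
```

Emit:
jog_arm(
  targets=[
    [[0.6,1.4,0],[0,0,-0.15],0],
    [[1.13,2.77,0],[0,0,-0.29],0],
    [[1.13,2.77,0],[0,0,-0.29],0],
    [[1.13,2.77,1],[0,0,-0.29],0],
    [[1.13,2.77,2],[0,0,-0.29],0],
    [[1.13,2.77,2.5],[0,0,-0.29],0],
    [[1.13,2.77,2.5],[0,0,-0.29],0],
    [[1.13,2.77,2.5],[0,0,-0.29],0],
  ],
)

```text
time: 10.8
tool_pos: [0.556, -0.2596, 0.1527]
tool_rot: [0.001, 0.987, 0.159, 0.001]
contact_force: [0.1, -1.0, -2.4]
gripper_width: 0.156
grasp_force: 60.2
```

Run:
```python
from h import *
p,P,s=grab("wrist");a=p[60:300,140:400]
p2,P2,_=grab("side");b=p2[200:384,170:369]
a=cv2.resize(a,(400,369));b=cv2.resize(b,(399,369))
save("pics/w5.png",np.hstack([a,b]))
print(s["tool_pos"],units([.555,-.2585,.15],18.3))
```

```text
[ 0.55596271 -0.25964002  0.15267499] (array([-0.02, -0.07,  0.12]), array([ 0.01, -0.01, -0.01]), 10.9)
```

View pics/w5.png

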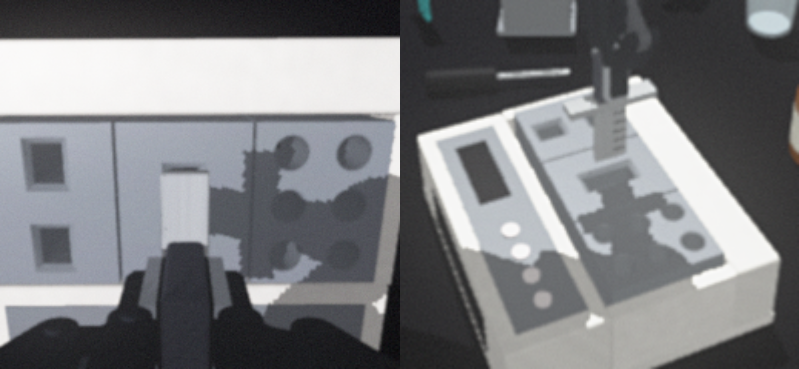

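The left view shows the crossbar (162–208) in line with the slot mouth (163–207). The right view shows the blade above the slot. I'll lower it.

Emit:
jog_arm(
  targets=[
    [[0,0,0.4],[0,0,0],0],
    [[0,0,0.8],[0,0,0],0],
    [[0,0,1.2],[0,0,0],0],
    [[0,0,1.5],[0,0,0],0],
    [[0,0,1.8],[0,0,0],0],
    [[0,0,1.8],[0,0,0],0],
  ],
)

```text
time: 11.65
tool_pos: [0.5548, -0.2594, 0.1052]
tool_rot: [-0.001, 0.987, 0.158, -0.001]
contact_force: [0.6, -0.1, -3.4]
gripper_width: 0.156
grasp_force: 60.2
```

Emit:
jog_arm(
  targets=[
    [[0,0,0.3],[0,0,0],0],
    [[0,0,0.6],[0,0,0],0],
    [[0,0,0.9],[0,0,0],0],
    [[0,0,1.1],[0,0,0],0],
    [[0,0,1.25],[0,0,0],0],
    [[0,0,1.25],[0,0,0],0],
  ],
)

```text
time: 12.4
tool_pos: [0.5551, -0.2595, 0.0746]
tool_rot: [-0.0, 0.987, 0.158, -0.0]
contact_force: [0.1, -0.4, -2.9]
gripper_width: 0.156
grasp_force: 60.2
```

Emit:
jog_arm(
  targets=[
    [[0,0,0.06],[0,0,0],0],
    [[0,0,0.12],[0,0,0],0],
    [[0,0,0.16],[0,0,0],0],
    [[0,0,0.16],[0,0,0],0],
  ],
)

```text
time: 12.9
tool_pos: [0.5552, -0.2596, 0.0709]
tool_rot: [-0.0, 0.987, 0.158, -0.0]
contact_force: [0.1, 0.1, -2.0]
gripper_width: 0.158
grasp_force: 60.2
```

Emit:
jog_arm(
  targets=[
    [[0,0,0.04],[0,0,0],0],
    [[0,0,0.08],[0,0,0],0],
    [[0,0,0.08],[0,0,0],0],
  ],
)

```text
time: 13.28
tool_pos: [0.5555, -0.2598, 0.0701]
tool_rot: [0.0, 0.987, 0.158, 0.0]
contact_force: [-4.1, 2.5, 3.7]
gripper_width: 0.15
grasp_force: 61.3
```

The contact force has turned upward, so the crossbar rests on the block. I'll release and rise.

Emit:
jog_arm(
  targets=[
    [[0,0,0],[0,0,0],25],
    [[0,0,0],[0,0,0],45],
    [[0,0,0],[0,0,0],45],
    [[0,0,0],[0,0,0],45],
    [[0,0,-0.8],[0,0,0],45],
    [[0,0,-2],[0,0,0],45],
    [[0,0,-4],[0,0,0],45],
    [[0,0,-5.5],[0,0,0],45],
  ],
)

```text
time: 14.28
tool_pos: [0.5561, -0.2601, 0.2108]
tool_rot: [0.001, 0.987, 0.158, 0.002]
contact_force: [0.1, -0.3, -0.1]
gripper_width: 0.453
grasp_force: 0.0
```

Emit:
jog_arm(
  targets=[
    [[0,0,0],[0,0,0],45],
    [[0,0,0],[0,0,0],45],
  ],
)

```text
time: 14.52
tool_pos: [0.5551, -0.2595, 0.2067]
tool_rot: [0.0, 0.987, 0.158, 0.0]
contact_force: [0.8, 1.1, 0.0]
gripper_width: 0.449
grasp_force: 0.0
```

Run:
```python
from h import *
p,P,s=grab("wrist");p2,P2,_=grab("side")
save("pics/w6.png",np.hstack([cv2.resize(p[60:340,120:400],(400,400)),cv2.resize(p2[120:384,170:434],(400,400))]))
print(s["tool_pos"],s["time"])
near=np.linalg.norm(P[...,:2]-[.555,-.258],axis=2)<.05
for a,b in [(.094,.105),(.135,.16)]:
    m=near&(P[...,2]>a)&(P[...,2]<b)
    if m.sum()>20: print(np.median(P[m],0).round(4),cv2.minAreaRect(P[m][:,:2].astype(np.float32)*1000))
```

```text
[ 0.5551494  -0.25951256  0.20666219] 14.525
[ 0.5729 -0.254   0.0976] ((554.9970703125, -258.8180236816406), (79.71945190429688, 17.91393280029297), 18.31472396850586)
[ 0.5561 -0.2584  0.1425] ((555.3081665039062, -258.6720886230469), (27.526342391967773, 13.064314842224121), 18.37660789489746)
```

View pics/w6.png

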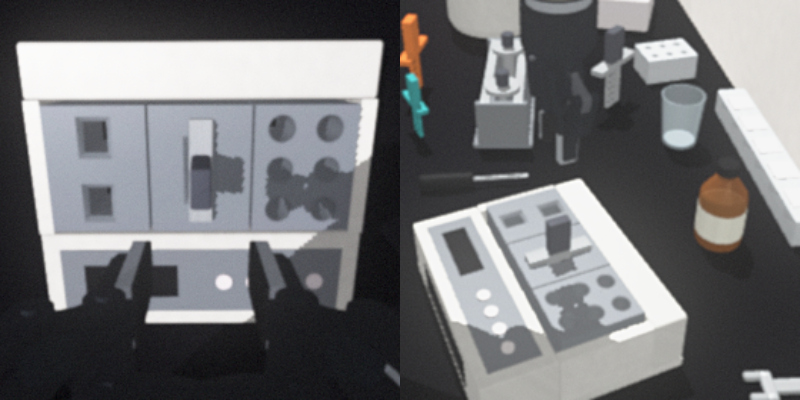

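The gauge stands upright in the middle block's slot, at (200,170) in the left view. Its crossbar top is at 0.0976 m (0.098 expected), and both pins still hang in the rack.

```bash
python3 -c "
from plant import *
print(job_done())"
```

```text
the job is handed in; nothing more can be done
None
```

The blade gauge stands released in the long slot with its crossbar flat on the block, both pin gauges were left hanging, and the job was handed in at about 15 s; a first grasp missed without disturbing anything because the real fingertips sit about 36 mm short of the reported TCP.

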